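Dock the spare battery behind the canister

TASK

The spare battery in the counter charger has not been pushed in. Lift or slide the blue canister out of the way and stand it well clear to one side of its yellow outline, push the green-topped battery fully home into the charger until its contacts bottom out, firmly but without ramming it, then stand the canister back squarely in its yellow outline. Do not tip the canister, and leave the carton, spray can and wrench where they are.

Things in the scene. Friction and masses are not known exactly. Their poses are not given: they have to be found in the camera images.
- charger: Fixed charger. Origin: counter height, middle of the front edge of its grey base plate (x 0-250, 130 wide, 8 thick); x points inward (push direction), z up. Yellow guide rails: inner faces y +-47, x 20-140, top z 38. Black housing x 140-250, 130 wide, roof underside z 95, top z 107. A contact carriage hides inside, its front face unreported, somewhere at x 145-185: feel for it.
- carriage (a joint): How far the contact carriage is pushed in along the charger's x (m): 0 at the start, 0.014 at its solid stop (fully home). It resists with a steady 4 N or so all the way, on top of the battery's own sliding friction, then stops dead. No spring: it stays where it is left.
- battery: Loose battery, black with green lid, 115 long (x, into the charger), 86 wide, 70 high, 0.35 to 0.65 kg. Origin: centre of its underside, on the plate 8 above the counter. Starts between the rails (4 play each side), front face 7 to 23 inside the plate's front edge, back 7 to 63 short of the carriage. Too wide to grasp: push its front face (slides with 2 to 8 N); never above 40 N.
- canister: Loose blue sealed canister, 60 (x) by 110 (y) by 125 high, with a handle bar and a white cap (28 diameter, top at 148) on top; 0.4 to 0.75 kg. Origin at the centre of its underside. Starts standing roughly on its outline, close in front of the battery.
- handle (a point): Centre of the canister's handle bar, 160 above its underside and 15 to the -y side of its middle. The bar is 22 thick (canister x), 76 long (canister y), 20 high (z 150 to 170), 25 clear of the canister's top, on a post 16 long (y) and as thick as the bar near either end.
- spot (a point): Centre of the canister's place: a yellow outline edged in black, 68 (x) by 120 (y) inside, painted on the counter in front of the charger; fixed to the charger at its x = -55, y = 0, counter height; its axes are the charger's.
- carton: Bystander: cardboard carton 110 x 80 x 60 high, origin at the centre of its underside, beside the charger.
- spray: Bystander: spray can 60 diameter, 160 high, origin at the centre of its underside, beside the charger.
- wrench: Bystander: wrench 180 long lying flat along its x, left of the charger; origin under its middle.
Not all that is in view belongs to the job. There is more than one size of the battery; the one meant has the size given above. What is meant by the canister is not pink, and is the smaller of those in its own colour.

How it is judged:
By the outcome, as a careful person would: the job done as asked, in the order asked, and still so for the second after the job is handed in, with the robot touching nothing.
It also fails if it takes over 69 s, if anything falls off the work surface, if the arm or the gripper's body presses on something with over 40 N, if the wrist force passes 120 N, or if a joint passes its speed limit or range.

ROBOT

A 6-joint arm with a two-finger parallel gripper is mounted at the origin on the work surface. World frame = base frame: x ahead of the robot, y to its left, z up, the work surface at z = 0. Lengths are in m, angles in rad, forces in N, time in s.
With the tool pointing down it reaches from about 0.35 to 0.775 m from the base axis. Payload 7.3 kg.
Tool frame: the origin (TCP) lies midway between the tips of the shut fingers; the grasp point (between the pads) lies 19 mm behind it (robot.tcp_to_grasp is the distance from the TCP to the grasp point, in m); x points along the fingers, z is the direction in which the jaws open and shut, and the axes are right-handed (so a half turn about x gives the same grasp; the last joint's range is limited). The gripper opens to 92 mm and grips with 3 to 60 N. Pads are 19 mm wide; open, the fingers measure 130 mm over their backs; the gripper's body (75 mm by 190 mm) begins 47 mm behind the grasp point.
Start: joints at [1.18, 0.342, 1.524, -0, 1.275, -0.146], TCP at [0.127, 0.509, 0.227] pointing down, gripper open.
Joint ranges: [-2.53, 2.53], [-0.77, 2.02], [0.04, 2.7], [-1, 4.14], [0.28, 2.66], [-3.11, 3.11]. Speed limits (rad/s): [2.57, 2.57, 3.14, 3.14, 3.14, 3.14].

INTERFACE

Orientations are given as [roll, pitch, yaw] about the fixed x, y, z axes, in that order (R = Rz(yaw) Ry(pitch) Rx(roll)).
In Python, from cell import robot gives the robot as it stands.
- The arm moves only by the tool move_arm, never from a script. Its argument "deltas" is a list of rows, each an object with "dp": the shift along the tool's x, y, z in m, a list of three; "turn": the turn, a rotation vector about the tool's x, y, z in degrees, a list of three. A call has 1 to 10 rows; each row is the pose to reach, as a shift and turn from the pose commanded when the call began, along the tool's axes at that moment; what a row does not reach only later rows make up. A row lasts 1/10 s, in which the tool goes at most 50 mm and 8.59 degrees, less where a joint would pass 70% of its speed; a pose out of reach is approached as far as the arm can. A call with a gripper value outside its range is refused whole. "hand" is the finger opening in m, from 0 to 0.0918, set as the call begins (left out, the last holds). The fingers move at their own pace and stop on an object; "squeeze" is the grip in N (left out, the last holds). Time passes only in rows, so rows that repeat a pose let the fingers close. It gives the time, the measured TCP pose, the force and the opening at its end, in the units of the state.
- robot.observe(): the state, without advancing time (a new reading comes with each control period).
- robot.read_camera(name): name is "scene" or "top" or "wrist"; returns (picture, depth): 480x640x3 uint8, red, green, blue; 480x640 float32, m along the optical axis (not along the pixel's ray), 0 where there is no reading.
- robot.camera_info(name): a dict with "fx", "fy", "cx", "cy" (pixels), "R" (3x3) and "t" (3): a world point X has camera coordinates R X + t. Camera axes: x right, y down, z forward; pixel columns grow to the right and rows downward; lengths in m; the calibration is good to about 2 mm. A picture is of the moment at which its call begins: read the wrist's pose just before it. camera_info takes no time and is no camera call; for the wrist camera it gives the pose at the moment of the call.
- robot.hand_in(): hands the job in, once; it reports no verdict.
The state is a dict: "time": time; "qpos": joint angles; "qvel": joint speeds; "joint_efforts": joint torques, N m; "tool_pos": TCP position; "tool_rot": TCP orientation; "contact_force": force on the tool from outside, world axes, zero at the start; "torque": the same for the moment, N m; "opening": finger opening in m.
Only numpy, scipy, OpenCV 4.12 (cv2) and the standard library are available. Lean on these libraries where they do the work, as an engineer would, in place of code of your own. Each camera call takes 0.05 s, during which the arm holds its last target.

## Working session

There is one attempt and no reset: what is moved stays moved. The work goes in short steps, Python scripts to look and compute and a tool call to move; the robot and the scene stay as the last step left them, time stands still between calls to the robot, and variables do not carry over. Pictures are saved under pics/ and viewed, and the job is handed in when it is done.

Besides the shell and the picture viewer there is one more tool, called after "Emit:" by a JSON object that holds its "api" and its "payload", one argument or row to a line. move_arm: Moves the arm, as the interface text tells. Its arguments: {"type":"object","properties":{"deltas":{"type":"array"},"hand":{"type":"number"},"squeeze":{"type":"number"}},"required":["deltas"]}

```bash
ls; mkdir -p pics
python3 - <<'E'
from cell import robot
import cv2,numpy as np
o=robot.observe();print(o)
for n in("scene","top"):
    im,d=robot.read_camera(n);cv2.imwrite(f"pics/{n}0.png",im[:,:,::-1]);np.savez(f"pics/{n}0.npz",im=im,d=d,**{k:np.array(v) for k,v in robot.camera_info(n).items()})
    print({k:np.round(v,3).tolist() for k,v in robot.camera_info(n).items()})
E
```

```text
pics
{'time': 0.0, 'qpos': array([ 1.17998043e+00,  3.42716531e-01,  1.52501956e+00, -1.86224055e-05,
        1.27537754e+00, -1.46031855e-01]), 'qvel': array([ 0.0006572 ,  0.00030359,  0.00048973, -0.00164585, -0.00077921,
        0.0006325 ]), 'joint_efforts': array([ 2.53778446e-03, -4.31245172e+01, -2.44224000e+01,  7.18813855e-02,
        5.58131863e-02, -9.41872986e-05]), 'tool_pos': array([0.12707711, 0.50897296, 0.22604728]), 'tool_rot': array([ 3.0072682 ,  1.56927525, -1.94989938]), 'contact_force': array([ 0.40580128, -0.4115715 , -0.44181011]), 'torque': array([-0.01242722,  0.04173267, -0.010799  ]), 'opening': 0.09196453900778177}
{'fx': 441.628, 'fy': 441.628, 'cx': 318.742, 'cy': 236.029, 'R': [[0.201, 0.979, 0.015], [0.688, -0.13, -0.714], [-0.697, 0.154, -0.7]], 't': [-0.179, -0.287, 1.529]}
{'fx': 581.366, 'fy': 581.366, 'cx': 327.091, 'cy': 235.696, 'R': [[-0.011, -1.0, -0.007], [-0.982, 0.012, -0.189], [0.189, 0.005, -0.982]], 't': [0.092, 0.533, 1.565]}
```

View pics/scene0.png

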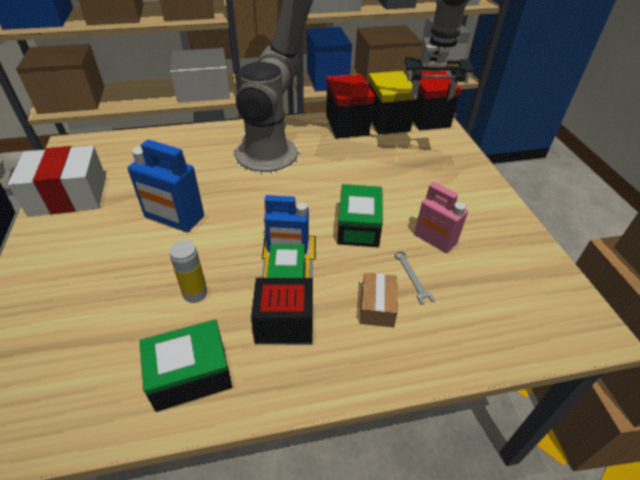

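View pics/top0.png

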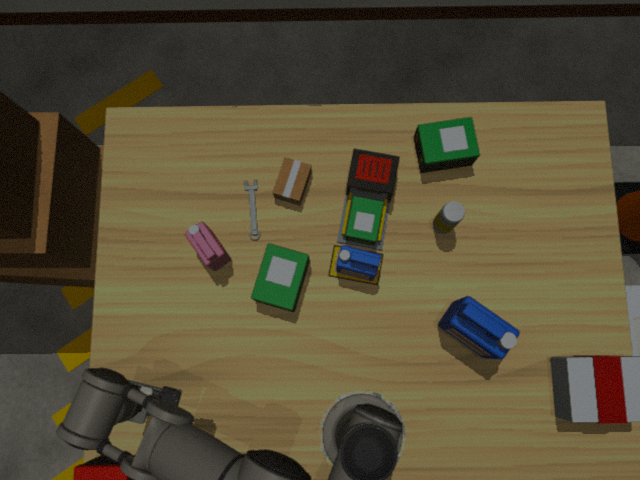

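In the top view the blue canisters are at (358,262), small and on the outline, and at (480,328), large. The small one fits, and pink (207,246) is excluded. The green batteries are at (364,218), between the rails, and at (281,277) and (447,143), both bigger and loose. The one in the charger fits. I'll confirm with a crop.

```bash
cat > h.py <<'E'
import numpy as np,cv2
def load(n): return np.load(f"pics/{n}.npz")
def pt(Z,u,v,z=None):
    r=np.array([(u-Z['cx'])/Z['fx'],(v-Z['cy'])/Z['fy'],1.]);R=Z['R'];t=Z['t']
    if z is None: return R.T@(r*Z['d'][int(round(v)),int(round(u))]-t)
    c=-R.T@t;w=R.T@r
    return c+w*(z-c[2])/w[2]
def proj(Z,X):
    p=Z['R']@np.array(X)+Z['t'];return Z['fx']*p[0]/p[2]+Z['cx'],Z['fy']*p[1]/p[2]+Z['cy']
E
python3 - <<'E'
from h import *
a=cv2.imread("pics/top0.png")[140:290,310:420];cv2.imwrite("pics/topc.png",cv2.resize(a,None,fx=4,fy=4,interpolation=cv2.INTER_CUBIC)[:600])
a=cv2.imread("pics/scene0.png")[185:350,230:340];cv2.imwrite("pics/scenec.png",cv2.resize(a,None,fx=3.6,fy=3.6,interpolation=cv2.INTER_CUBIC))
E
```

```text
(no output)
```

View pics/topc.png

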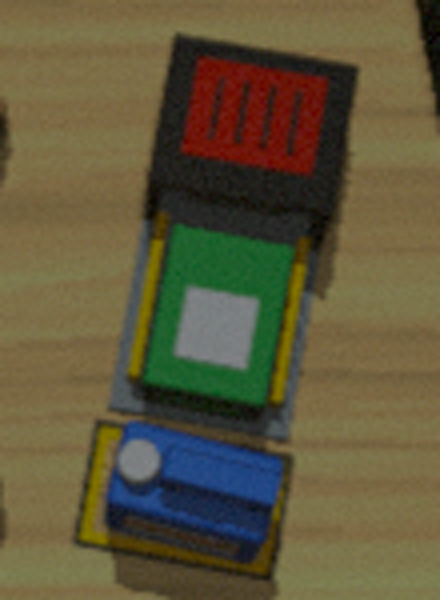

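View pics/scenec.png

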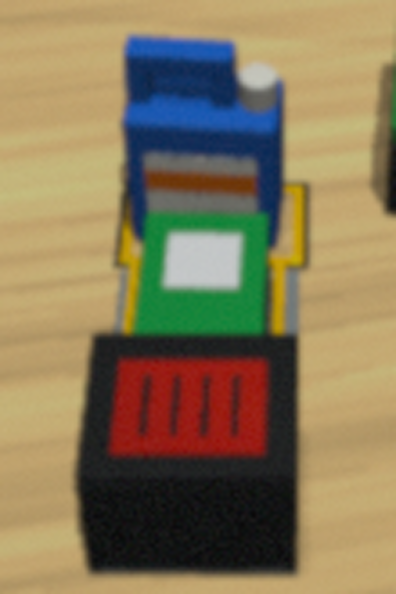

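The crop confirms it: the small blue canister stands on the outline and the battery sits between the yellow rails. Next I'll measure the charger and canister poses.

Run:
```python
from h import *
Z=load("top0");S=load("scene0")
f=lambda x,y:(310+x/4-.375,140+y/4-.375)
def P(n,x,y,z):
    p=pt(Z,*f(x,y),z);print(n,np.round(p*1000,1));return p
a=P('plateL',110,411,.008);b=P('plateR',287,440,.008);print(np.linalg.norm(a-b),(a+b)/2,np.degrees(np.arctan2(*(a-b)[[1,0]]))-90)
c=P('hBL',176,36,.107);d=P('hBR',357,68,.107);print(np.linalg.norm(c-d),(c+d)/2,np.degrees(np.arctan2(*(c-d)[[1,0]]))-90)
oa=P('outFL',96,421,0);ob=P('outFR',292,456,0);oc=P('outBL',76,543,0);od=P('outBR',272,577,0);print((oa+ob+oc+od)/4,np.linalg.norm(oa-ob),np.linalg.norm(oa-oc))
e=P('cap',140,461,.148)
e=P('lidFL',144,385,.078);g=P('lidFR',268,405,.078);h=P('lidBL',172,226,.078);print(np.linalg.norm(e-g))
# points from depth
for nm,C in(('top',Z),('scene',S)):
    im=C['im'].astype(int);v,u=np.mgrid[0:480,0:640];dd=C['d']
    X=np.stack([(u-C['cx'])/C['fx']*dd,(v-C['cy'])/C['fy']*dd,dd],-1)-C['t'];X=X@C['R']
    m=(im[...,2]>im[...,0]+40)&(np.abs(X[...,2]-.16)<.014)&(X[...,2]>.155)
    m&=(abs(X[...,0]-.46)<.15)&(abs(X[...,1])<.12)
    q=X[m];print(nm,len(q),q.mean(0),np.median(q[:,2]),q.min(0),q.max(0))
    r=cv2.minAreaRect((q[:,:2]*1000).astype(np.float32));print(r)
    m=(im.min(-1)>110)&(abs(X[...,2]-.148)<.008)&(abs(X[...,0]-.46)<.15)&(abs(X[...,1])<.12);q=X[m];print('cap',len(q),q.mean(0))
    m=(im[...,2]>im[...,0]+40)&(abs(X[...,2]-.125)<.008)&(abs(X[...,0]-.46)<.15)&(abs(X[...,1])<.12);q=X[m];print('bodytop',len(q));print(cv2.minAreaRect((q[:,:2]*1000).astype(np.float32)))
```

```text
plateL [523.1  58.1   8. ]
plateR [500.6 -67.2   8. ]
0.12736738658553562 [ 0.51185683 -0.00453915  0.008     ] -10.149259199799843
hBL [767.6  10.1 107. ]
hBR [ 742.9 -113.9  107. ]
0.12644994255643272 [ 0.75526173 -0.05187036  0.107     ] -11.27904702808182
outFL [517.4  68.2   0. ]
outFR [490.4 -71.2   0. ]
outBL [429.9  83.5   0. ]
outBR [404.1 -54.6   0. ]
[0.46043054 0.00646742 0.        ] 0.14192746331536696 0.08884626779352314
cap [464.7  40.9 148. ]
lidFL [528.2  35.5  78. ]
lidFR [513.3 -48.7  78. ]
lidBL [640.   14.3  78. ]
0.0855731110854826
top 234 [ 0.45140892 -0.01008814  0.16832924] 0.16857925924964587 [ 0.43286441 -0.04622991  0.15576394] [0.47119282 0.02744482 0.17397057]
((451.9406433105469, -10.263236999511719), (73.06938171386719, 22.965961456298828), 73.10430145263672)
cap 64 [0.46586638 0.04230094 0.14746867]
bodytop 421
((455.5640563964844, 5.1402740478515625), (104.23828887939453, 58.08393478393555), 74.6082763671875)
scene 282 [ 0.45858168 -0.01193583  0.16595721] 0.16790529019635406 [ 0.43395398 -0.04752472  0.15502433] [0.47440415 0.02459291 0.1729451 ]
((455.2006530761719, -11.380859375), (72.37482452392578, 25.465911865234375), 73.28254699707031)
cap 66 [0.46807664 0.03992717 0.14694905]
bodytop 494
((463.60711669921875, 1.6630744934082031), (106.82662200927734, 57.54206848144531), 75.37760162353516)
```

```bash
cat >> h.py <<'E'
from scipy.spatial.transform import Rotation as Ro
def tool(o): return o['tool_pos'],Ro.from_euler('xyz',o['tool_rot']).as_matrix()
def goal(o,p,zyaw):
    # tool x down, tool z along yaw (deg) in plane; print dp in tool axes and turn rotvec (deg)
    p0,R=tool(o); best=None
    for k in(0,180):
        a=np.radians(zyaw+k);z=np.array([np.cos(a),np.sin(a),0]);x=np.array([0,0,-1.]);Rg=np.stack([x,np.cross(z,x),z],1)
        rv=Ro.from_matrix(R.T@Rg).as_rotvec(degrees=True)
        if best is None or np.linalg.norm(rv)<np.linalg.norm(best): best=rv
    return np.round(R.T@(np.array(p)-p0),4),np.round(best,2)
E
python3 - <<'E'
from h import *
from cell import robot
Z=load("top0")
for n,u,v in(('bigbat',281,277),('bigcanTop',478,325),('spray',452,212),('carton',293,181),('wrench',254,210),('pink',207,246),('bigcanL',440,325),('bigcanTopR',470,298)):
    print(n,np.round(pt(Z,u,v),3))
o=robot.observe();p,R=tool(o);print(R.round(3))
print(goal(o,[.4535,-.0105,.24],-15))
E
```

```text
bigbat [0.415 0.21  0.099]
bigcanTop [ 0.278 -0.273  0.23 ]
spray [ 0.573 -0.24   0.16 ]
carton [0.69  0.18  0.062]
wrench [0.622 0.297 0.003]
pink [0.489 0.394 0.169]
bigcanL [ 0.286 -0.219  0.035]
bigcanTopR [ 0.347 -0.27   0.177]
[[-0.    -0.97   0.242]
 [-0.001  0.242  0.97 ]
 [-1.     0.    -0.001]]
(array([-0.0134, -0.4426, -0.425 ]), array([-8.902e+01, -5.000e-02, -7.000e-02]))
```

Emit:
{"api": "move_arm", "payload": {
  "deltas": [
    {"dp":[-0.001,-0.01,-0.01],"turn":[-2,0,0]},
    {"dp":[-0.002,-0.03,-0.03],"turn":[-6,0,0]},
    {"dp":[-0.003,-0.054,-0.052],"turn":[-11,0,0]},
    {"dp":[-0.004,-0.078,-0.075],"turn":[-16,0,0]},
    {"dp":[-0.005,-0.102,-0.098],"turn":[-21,0,0]},
    {"dp":[-0.006,-0.126,-0.121],"turn":[-26,0,0]},
    {"dp":[-0.007,-0.15,-0.144],"turn":[-31,0,0]},
    {"dp":[-0.008,-0.174,-0.167],"turn":[-36,0,0]},
    {"dp":[-0.009,-0.198,-0.19],"turn":[-41,0,0]},
    {"dp":[-0.01,-0.222,-0.213],"turn":[-46,0,0]}
  ],
  "hand": 0.07
}}

```text
time: 1.1
tool_pos: [0.2913, 0.2476, 0.2366]
tool_rot: [1.224, 1.571, -2.926]
contact_force: [0.0, 0.2, 0.5]
opening: 0.0699
```

Run:
```python
from h import *
from cell import robot
o=robot.observe();print(goal(o,[.4535,-.0105,.24],-15),o['qpos'].round(2))
```

```text
(array([-3.400e-03,  2.000e-04, -3.049e-01]), array([-4.281e+01,  1.000e-02, -1.000e-02])) [ 0.5   0.07  1.85  0.    1.22 -1.63]
```

Emit:
{"api": "move_arm", "payload": {
  "deltas": [
    {"dp":[-0.003,0,-0.01],"turn":[4,0,0]},
    {"dp":[-0.003,0,-0.03],"turn":[12,0,0]},
    {"dp":[-0.003,0,-0.055],"turn":[20,0,0]},
    {"dp":[-0.003,0,-0.08],"turn":[28,0,0]},
    {"dp":[-0.003,0,-0.105],"turn":[36,0,0]},
    {"dp":[-0.003,0,-0.13],"turn":[44,0,0]},
    {"dp":[-0.003,0,-0.155],"turn":[52,0,0]},
    {"dp":[-0.003,0,-0.175],"turn":[60,0,0]},
    {"dp":[-0.003,0,-0.195],"turn":[68,0,0]},
    {"dp":[-0.003,0,-0.21],"turn":[76,0,0]}
  ]
}}

```text
time: 2.1
tool_pos: [0.4025, 0.0697, 0.2394]
tool_rot: [2.399, 1.57, -3.088]
contact_force: [0.1, 0.2, -0.5]
opening: 0.0699
```

Run:
```python
from h import *
from cell import robot
o=robot.observe();print(goal(o,[.4535,-.0105,.24],-15),o['qpos'].round(2))
```

```text
(array([-0.0006, -0.0926, -0.0217]), array([ 6.06e+01, -3.00e-02, -1.00e-02])) [-0.02  0.11  1.79 -0.    1.24 -0.81]
```

Emit:
{"api": "move_arm", "payload": {
  "deltas": [
    {"dp":[0,-0.012,-0.003],"turn":[8,0,0]},
    {"dp":[0,-0.03,-0.007],"turn":[16,0,0]},
    {"dp":[0,-0.05,-0.012],"turn":[24,0,0]},
    {"dp":[0,-0.068,-0.016],"turn":[32,0,0]},
    {"dp":[0,-0.082,-0.019],"turn":[40,0,0]},
    {"dp":[0,-0.09,-0.021],"turn":[48,0,0]},
    {"dp":[0,-0.0925,-0.0217],"turn":[55,0,0]},
    {"dp":[0,-0.0925,-0.0217],"turn":[60.5,0,0]},
    {"dp":[0,-0.0925,-0.0217],"turn":[60.5,0,0]}
  ]
}}

```text
time: 3.0
tool_pos: [0.4534, -0.0092, 0.2394]
tool_rot: [3.1, 1.57, 2.845]
contact_force: [0.4, -0.2, -0.1]
opening: 0.0701
```

Run:
```python
from h import *
from cell import robot
o=robot.observe();print(goal(o,[.4535,-.0105,.24],-15),o['qpos'].round(2))
n="wrist";ci=robot.camera_info(n);im,d=robot.read_camera(n);cv2.imwrite("pics/w1.png",im[:,:,::-1]);np.savez("pics/w1.npz",im=im,d=d,**{k:np.array(v) for k,v in ci.items()})
```

```text
(array([-0.0006, -0.0012,  0.0004]), array([ 0.41, -0.05, -0.  ])) [-0.19  0.2   1.68  0.    1.26  0.06]
```

View pics/w1.png

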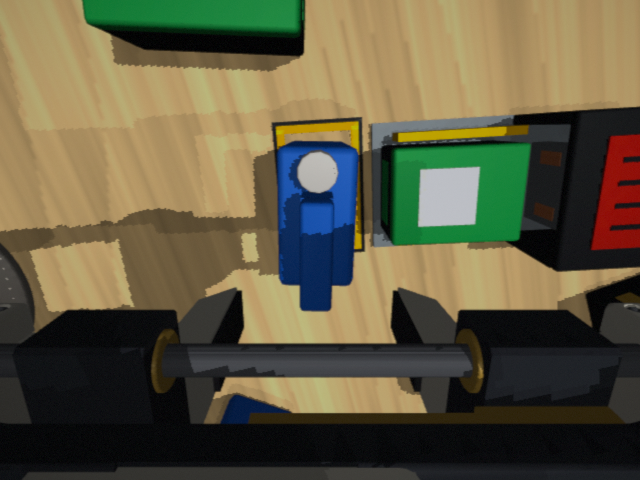

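Run:
```python
from h import *
a=cv2.imread("pics/w1.png")[105:325,265:590];cv2.imwrite("pics/w1c.png",cv2.resize(a,None,fx=2.4,fy=2.4,interpolation=cv2.INTER_CUBIC))
```

```text
(no output)
```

View pics/w1c.png

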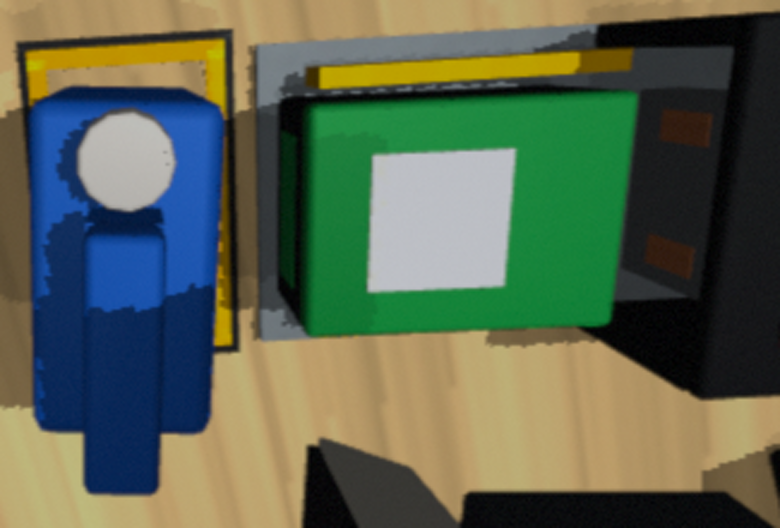

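Run:
```python
from h import *
Z=load("w1")
P=lambda x,y,z:1000*pt(Z,265+x/2.4-.3,105+y/2.4-.3,z)
ang=lambda v:np.degrees(np.arctan2(v[1],v[0]))
b=[P(90,232,.17),P(165,232,.17),P(85,494,.17),P(158,494,.17)]
print('bar',np.mean(b,0),np.linalg.norm(b[0]-b[1]),np.linalg.norm(b[0]-b[2]),ang(b[0]+b[1]-b[2]-b[3])-90)
c=P(126,160,.148);print('cap',c,ang(c-np.mean(b,0))-90)
o=[P(19,43,0),P(231,30,0),P(238,350,0)];print('out',np.array(o).round(1),'ctr',(o[0]+o[2])/2,np.linalg.norm(o[0]-o[1]),np.linalg.norm(o[2]-o[1]),ang(o[1]-o[0]),ang(o[1]-o[2])-90)
p=[P(255,45,.008),P(260,340,.008)];print('plate',np.array(p).round(1),np.mean(p,0),np.linalg.norm(p[0]-p[1]),ang(p[0]-p[1])-90)
l=[P(305,105,.078),P(305,335,.078),P(637,93,.078),P(612,325,.078)];print('lid',np.array(l).round(1),np.mean(l,0),ang(l[2]-l[0]),ang(l[3]-l[1]),ang(l[0]-l[1])-90,np.linalg.norm(l[0]-l[1]),np.linalg.norm(l[0]-l[2]))
```

```text
bar [452.73465035  -8.20212522 170.        ] 19.300592962767258 74.87097015369058 -15.792018749757077
cap [466.54441876  43.27412585 148.        ] -15.017391777936268
out [[431.   86.2   0. ]
 [519.   68.8   0. ]
 [491.4 -70.8   0. ]] ctr [461.19721376   7.69254665   0.        ] 89.70381096133679 142.3388877349137 -11.209165938251836 -11.182092721309388
plate [[526.4  60.6   8. ]
 [501.8 -65.8   8. ]] [514.12653656  -2.63301101   8.        ] 128.75315466205203 -11.023946488066542
lid [[529.5  38.5  78. ]
 [513.4 -43.7  78. ]
 [641.3  13.6  78. ]
 [625.2 -68.7  78. ]] [577.35502809 -15.06609107  78.        ] -12.526048102671105 -12.57840678898958 -11.082882786025166 83.75310430870626 114.54906693351087
```

Emit:
{"api": "move_arm", "payload": {
  "deltas": [
    {"dp":[0.005,0,0],"turn":[0.4,0,0]},
    {"dp":[0.018,0,0],"turn":[0.4,0,0]},
    {"dp":[0.034,0,0],"turn":[0.4,0,0]},
    {"dp":[0.05,0,0],"turn":[0.4,0,0]},
    {"dp":[0.066,0,0],"turn":[0.4,0,0]},
    {"dp":[0.08,0,0],"turn":[0.4,0,0]},
    {"dp":[0.09,0,0],"turn":[0.4,0,0]},
    {"dp":[0.096,0,0],"turn":[0.4,0,0]},
    {"dp":[0.098,0,0],"turn":[0.4,0,0]},
    {"dp":[0.098,0,0],"turn":[0.4,0,0]}
  ]
}}

```text
time: 4.05
tool_pos: [0.4537, -0.0091, 0.1418]
tool_rot: [0.763, 1.571, 0.503]
contact_force: [0.6, -0.1, -0.9]
opening: 0.0699
```

Emit:
{"api": "move_arm", "payload": {
  "deltas": [
    {"dp":[0,0,0]},
    {"dp":[0,0,0]},
    {"dp":[0,0,0]},
    {"dp":[0,0,0]},
    {"dp":[0,0,0]},
    {"dp":[0,0,0]}
  ],
  "hand": 0.01,
  "squeeze": 25
}}

```text
invalid input
```

Run:
```python
from h import *
from cell import robot
o=robot.observe();p,R=tool(o);print(p,R.round(3),goal(o,p,-15),o['opening'],o['contact_force'])
q=p+[.02,-.19,0];print(goal(o,q,-15))
```

```text
[ 0.45371316 -0.00909651  0.14176734] [[ 0.     0.257  0.966]
 [ 0.     0.966 -0.257]
 [-1.     0.     0.   ]] (array([0., 0., 0.]), array([ 0.09,  0.01, -0.01])) 0.06993550314181632 [ 0.56392909 -0.14751931 -0.92998309]
(array([-0.    , -0.1785,  0.0682]), array([ 0.09,  0.01, -0.01]))
```

Emit:
{"api": "move_arm", "payload": {
  "deltas": [
    {"dp":[0,0,0],"turn":[0,0,0]},
    {"dp":[0,0,0],"turn":[0,0,0]},
    {"dp":[0,0,0],"turn":[0,0,0]},
    {"dp":[0,0,0],"turn":[0,0,0]},
    {"dp":[0,0,0],"turn":[0,0,0]},
    {"dp":[0,0,0],"turn":[0,0,0]},
    {"dp":[0,0,0],"turn":[0,0,0]}
  ],
  "hand": 0.01,
  "squeeze": 30
}}

```text
time: 4.75
tool_pos: [0.4535, -0.0091, 0.1417]
tool_rot: [3.134, 1.57, 2.874]
contact_force: [-0.8, -0.1, 0.9]
opening: 0.0219
```

Emit:
{"api": "move_arm", "payload": {
  "deltas": [
    {"dp":[-0.003,0,0],"turn":[0,0,0]},
    {"dp":[-0.01,0,0],"turn":[0,0,0]},
    {"dp":[-0.02,0,0],"turn":[0,0,0]},
    {"dp":[-0.028,-0.004,0.001],"turn":[0,0,0]},
    {"dp":[-0.03,-0.014,0.005],"turn":[0,0,0]},
    {"dp":[-0.03,-0.03,0.01],"turn":[0,0,0]},
    {"dp":[-0.03,-0.05,0.017],"turn":[0,0,0]},
    {"dp":[-0.03,-0.072,0.025],"turn":[0,0,0]},
    {"dp":[-0.03,-0.094,0.033],"turn":[0,0,0]},
    {"dp":[-0.03,-0.116,0.041],"turn":[0,0,0]}
  ]
}}

```text
time: 5.75
tool_pos: [0.4632, -0.1336, 0.1718]
tool_rot: [-0.907, 1.57, -1.168]
contact_force: [0.2, 0.2, -4.2]
opening: 0.0214
```

Emit:
{"api": "move_arm", "payload": {
  "deltas": [
    {"dp":[0,-0.02,0.007],"turn":[0,0,0]},
    {"dp":[0,-0.038,0.013],"turn":[0,0,0]},
    {"dp":[0,-0.053,0.018],"turn":[0,0,0]},
    {"dp":[0,-0.064,0.022],"turn":[0,0,0]},
    {"dp":[0,-0.07,0.024],"turn":[0,0,0]},
    {"dp":[0,-0.073,0.025],"turn":[0,0,0]},
    {"dp":[0,-0.073,0.025],"turn":[0,0,0]},
    {"dp":[0,-0.073,0.025],"turn":[0,0,0]}
  ]
}}

```text
time: 6.55
tool_pos: [0.4687, -0.2081, 0.1717]
tool_rot: [2.19, 1.57, 1.93]
contact_force: [0.2, -0.5, -4.4]
opening: 0.0214
```

Run:
```python
from h import *
from cell import robot
o=robot.observe();p,R=tool(o);print(p,o['tool_rot'],o['qpos'].round(2),o['contact_force'],o['torque'])
im,d=robot.read_camera("scene");cv2.imwrite("pics/s2.png",im[:,:,::-1])
```

```text
[ 0.46865609 -0.20813444  0.17165228] [2.19004349 1.57027183 1.93006038] [-0.57  0.37  1.64  0.    1.13 -0.31] [ 0.18351002 -0.51785524 -4.38657133] [-0.20647311  0.09791523  0.02910664]
```

View pics/s2.png

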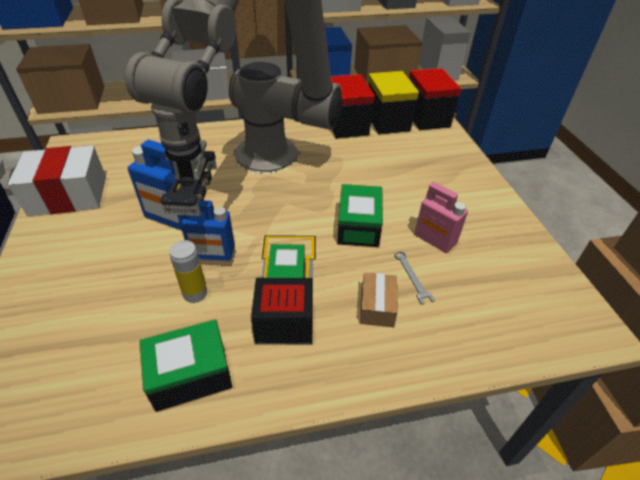

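The canister hangs upright at (208,233), clear of the outline (288,245) and the spray can (187,272). Lowering it now.

Emit:
{"api": "move_arm", "payload": {
  "deltas": [
    {"dp":[0.004,0,0],"turn":[0,0,0]},
    {"dp":[0.011,0,0],"turn":[0,0,0]},
    {"dp":[0.018,0,0],"turn":[0,0,0]},
    {"dp":[0.023,0,0],"turn":[0,0,0]},
    {"dp":[0.026,0,0],"turn":[0,0,0]},
    {"dp":[0.0275,0,0],"turn":[0,0,0]},
    {"dp":[0.029,0,0],"turn":[0,0,0]},
    {"dp":[0.0295,0,0],"turn":[0,0,0]},
    {"dp":[0.0295,0,0],"turn":[0,0,0]}
  ]
}}

```text
time: 7.5
tool_pos: [0.4688, -0.2088, 0.1423]
tool_rot: [0.197, 1.571, -0.064]
contact_force: [0.5, -0.0, -4.5]
opening: 0.022
```

Still hanging, so it needs to go slightly lower.

Emit:
{"api": "move_arm", "payload": {
  "deltas": [
    {"dp":[0.0005,0,0],"turn":[0,0,0]},
    {"dp":[0.001,0,0],"turn":[0,0,0]},
    {"dp":[0.001,0,0],"turn":[0,0,0]}
  ]
}}

```text
time: 7.8
tool_pos: [0.4688, -0.209, 0.1417]
tool_rot: [-0.534, 1.57, -0.795]
contact_force: [-0.8, 0.1, 0.5]
opening: 0.0219
```

Emit:
{"api": "move_arm", "payload": {
  "deltas": [
    {"dp":[0,0,0],"turn":[0,0,0]},
    {"dp":[0,0,0],"turn":[0,0,0]},
    {"dp":[0,0,0],"turn":[0,0,0]},
    {"dp":[-0.004,0,0],"turn":[0,0,0]},
    {"dp":[-0.014,0,0],"turn":[0,0,0]},
    {"dp":[-0.03,0,0],"turn":[0,0,0]},
    {"dp":[-0.048,0,0],"turn":[0,0,0]},
    {"dp":[-0.064,0,0],"turn":[0,0,0]},
    {"dp":[-0.074,0,0],"turn":[0,0,0]},
    {"dp":[-0.078,0,0],"turn":[0,0,0]}
  ],
  "hand": 0.06
}}

```text
time: 8.8
tool_pos: [0.4692, -0.209, 0.2207]
tool_rot: [-0.254, 1.568, -0.515]
contact_force: [-0.1, 0.2, 0.1]
opening: 0.06
```

Run:
```python
from h import *
from cell import robot
o=robot.observe();p,R=tool(o);print(p,o['qpos'].round(2))
a=np.radians(-11.1);ex=np.array([np.cos(a),np.sin(a),0]);O=np.array([.5135,-.0033,0])
for z in(.2195,.028): 
  q=O-ex*.030;q[2]=z;print(q,goal(o,q,78.9))
n="wrist";ci=robot.camera_info(n);im,d=robot.read_camera(n);cv2.imwrite("pics/w2.png",im[:,:,::-1]);np.savez("pics/w2.npz",im=im,d=d,**{k:np.array(v) for k,v in ci.items()})
n="top";ci=robot.camera_info(n);im,d=robot.read_camera(n);cv2.imwrite("pics/t2.png",im[:,:,::-1])
```

```text
[ 0.46915117 -0.20898302  0.2206801 ] [-0.57  0.32  1.57  0.    1.25 -0.31]
[0.48406122 0.00247566 0.2195    ] (array([ 0.001 ,  0.2082, -0.0401]), array([ 8.618e+01,  1.300e-01, -7.000e-02]))
[0.48406122 0.00247566 0.028     ] (array([ 0.1925,  0.2083, -0.0405]), array([ 8.618e+01,  1.300e-01, -7.000e-02]))
```

View pics/w2.png

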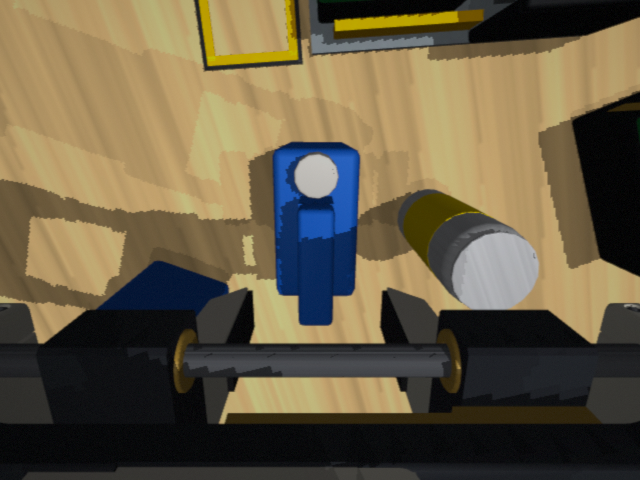

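View pics/t2.png

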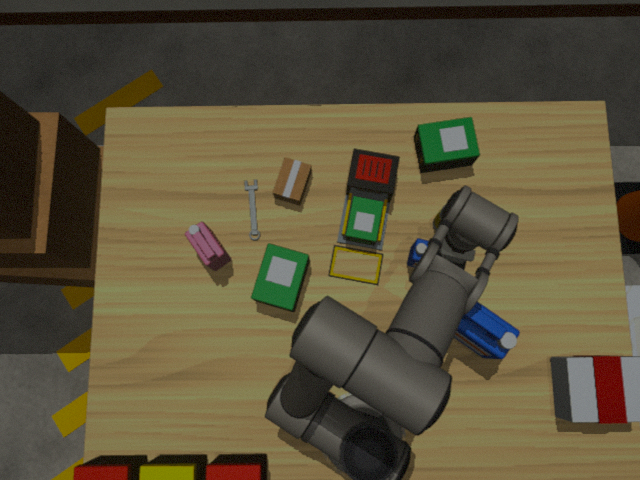

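The canister stands upright at w2 (316,220), well clear of the outline, whose edge is at w2 (250,65). Next I move to the front of the charger with the fingers shut and the jaws across y.

Emit:
{"api": "move_arm", "payload": {
  "deltas": [
    {"dp":[0,0.006,-0.001],"turn":[6,0,0]},
    {"dp":[0,0.022,-0.004],"turn":[14,0,0]},
    {"dp":[0,0.045,-0.009],"turn":[22,0,0]},
    {"dp":[0,0.07,-0.014],"turn":[30,0,0]},
    {"dp":[0,0.095,-0.019],"turn":[38,0,0]},
    {"dp":[0,0.12,-0.024],"turn":[46,0,0]},
    {"dp":[0,0.145,-0.029],"turn":[54,0,0]},
    {"dp":[0,0.17,-0.034],"turn":[62,0,0]},
    {"dp":[0,0.19,-0.038],"turn":[70,0,0]},
    {"dp":[0,0.202,-0.04],"turn":[78,0,0]}
  ],
  "hand": 0.0
}}

```text
time: 9.9
tool_pos: [0.4815, -0.0017, 0.2184]
tool_rot: [-1.876, 1.569, 2.78]
contact_force: [0.0, -0.7, -0.1]
opening: 0.0004
```

Run:
```python
from h import *
from cell import robot
o=robot.observe();p,R=tool(o);print(p,o['qpos'].round(2),o['opening'])
a=np.radians(-11.1);ex=np.array([np.cos(a),np.sin(a),0]);O=np.array([.5135,-.0033,0])
q=O-ex*.030;q[2]=.028;print(q,goal(o,q,78.9))
```

```text
[ 0.48152702 -0.00168056  0.21835659] [-0.16  0.27  1.65  0.    1.22  1.46] 0.00038122519292934775
[0.48406122 0.00247566 0.028     ] (array([ 0.1904,  0.0026, -0.0042]), array([ 7.92, -0.03,  0.1 ]))
```

Emit:
{"api": "move_arm", "payload": {
  "deltas": [
    {"dp":[0.004,0.001,-0.001],"turn":[4,0,0]},
    {"dp":[0.016,0.002,-0.003],"turn":[7.9,0,0]},
    {"dp":[0.036,0.0025,-0.004],"turn":[7.9,0,0]},
    {"dp":[0.06,0.0025,-0.004],"turn":[7.9,0,0]},
    {"dp":[0.085,0.0025,-0.004],"turn":[7.9,0,0]},
    {"dp":[0.11,0.0025,-0.004],"turn":[7.9,0,0]},
    {"dp":[0.135,0.0025,-0.004],"turn":[7.9,0,0]},
    {"dp":[0.158,0.0025,-0.004],"turn":[7.9,0,0]},
    {"dp":[0.176,0.0025,-0.004],"turn":[7.9,0,0]},
    {"dp":[0.186,0.0025,-0.004],"turn":[7.9,0,0]}
  ]
}}

```text
time: 10.9
tool_pos: [0.4834, 0.0008, 0.0311]
tool_rot: [-1.561, 1.567, 2.962]
contact_force: [-1.0, -0.4, 0.4]
opening: 0.0
```

Emit:
{"api": "move_arm", "payload": {
  "deltas": [
    {"dp":[0.002,0,0],"turn":[0,0,0]},
    {"dp":[0.003,0,0],"turn":[0,0,0]},
    {"dp":[0.003,0,0],"turn":[0,0,0]}
  ]
}}

```text
time: 11.2
tool_pos: [0.4853, 0.0006, 0.0308]
tool_rot: [1.683, 1.57, -0.077]
contact_force: [-0.8, -0.2, 0.5]
opening: 0.0005
```

Run:
```python
from h import *
from cell import robot
o=robot.observe();p,R=tool(o);print(p,R.round(3),o['qpos'].round(2),o['contact_force'])
a=np.radians(-11.1);ex=np.array([np.cos(a),np.sin(a),0]);ey=np.array([-ex[1],ex[0],0]);O=np.array([.5135,-.0033,0])
print((p-O)@ex,(p-O)@ey,goal(o,p,78.9))
robot_cam=robot.read_camera("scene");cv2.imwrite("pics/s3.png",cv2.resize(robot_cam[0][130:360,170:420,::-1],None,fx=2.5,fy=2.5))
```

```text
[0.48526712 0.00058065 0.03079053] [[ 0.001  0.982 -0.188]
 [-0.    -0.188 -0.982]
 [-1.     0.001 -0.   ]] [-0.16  0.53  1.87  0.    0.74  1.6 ] [-0.77249389 -0.21790576  0.45544424]
-0.028451826649015025 -0.0016273953660186822 (array([0., 0., 0.]), array([ 0.27, -0.01, -0.07]))
```

View pics/s3.png

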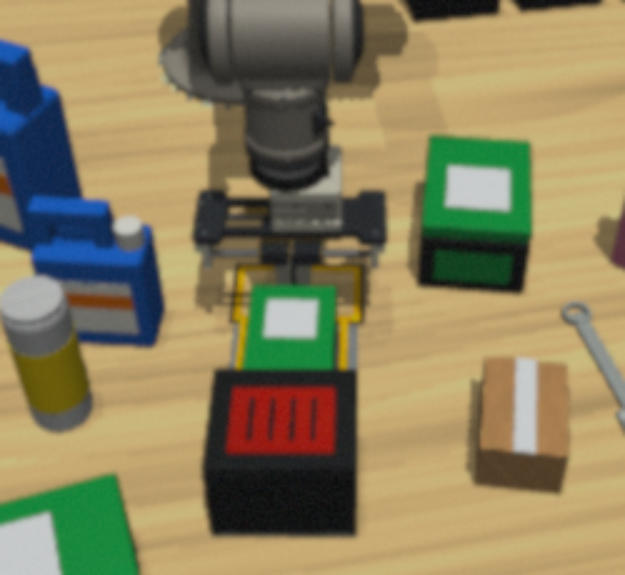

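Emit:
{"api": "move_arm", "payload": {
  "deltas": [
    {"dp":[0.001,0.003,0.0],"turn":[0.2,0,0]},
    {"dp":[0.001,0.008,0.0],"turn":[0.2,0,0]},
    {"dp":[0.001,0.014,0],"turn":[0.2,0,0]},
    {"dp":[0.001,0.018,0],"turn":[0.2,0,0]},
    {"dp":[0.001,0.021,0],"turn":[0.2,0,0]},
    {"dp":[0.001,0.024,0],"turn":[0.2,0,0]},
    {"dp":[0.001,0.027,0],"turn":[0.2,0,0]},
    {"dp":[0.001,0.03,0],"turn":[0.2,0,0]},
    {"dp":[0.001,0.033,0],"turn":[0.2,0,0]},
    {"dp":[0.001,0.036,0],"turn":[0.2,0,0]}
  ]
}}

```text
time: 12.25
tool_pos: [0.5177, -0.0057, 0.0289]
tool_rot: [-1.533, 1.565, 2.987]
contact_force: [-7.8, 0.7, 5.1]
opening: 0.0001
```

Emit:
{"api": "move_arm", "payload": {
  "deltas": [
    {"dp":[0,0.002,0],"turn":[0,0,0]},
    {"dp":[0,0.004,0],"turn":[0,0,0]},
    {"dp":[0,0.006,0],"turn":[0,0,0]},
    {"dp":[0,0.008,0],"turn":[0,0,0]},
    {"dp":[0,0.01,0],"turn":[0,0,0]}
  ]
}}

```text
time: 12.75
tool_pos: [0.5275, -0.0075, 0.0289]
tool_rot: [-1.569, 1.565, 2.952]
contact_force: [-8.6, 1.9, 6.1]
opening: 0.0
```

Run:
```python
from h import *
from cell import robot
o=robot.observe();p,R=tool(o);print(p,o['contact_force'],o['torque'],o['opening'])
im=robot.read_camera("scene")[0];cv2.imwrite("pics/s4.png",cv2.resize(im[200:350,230:350,::-1],None,fx=4,fy=4,interpolation=cv2.INTER_CUBIC))
im=robot.read_camera("wrist")[0];cv2.imwrite("pics/w4.png",im[:,:,::-1])
```

```text
[ 0.52754513 -0.00747898  0.0289084 ] [-8.59537061  1.8839978   6.09315128] [0.1202202  1.14881976 0.01458689] 2.6907669932717054e-05
```

View pics/s4.png

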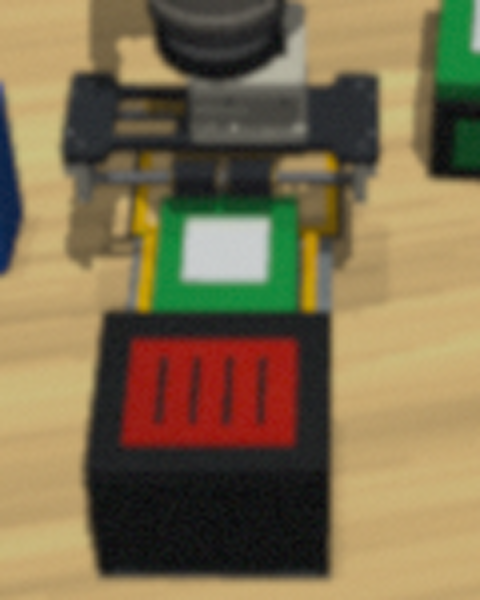

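View pics/w4.png

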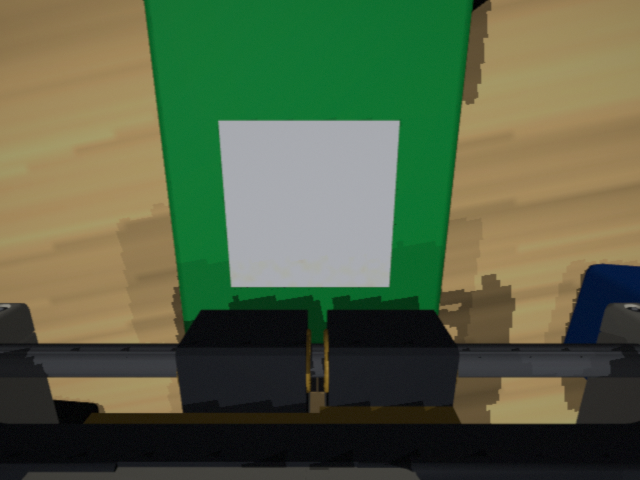

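Run:
```python
from h import *
from cell import robot
ci=robot.camera_info("wrist");im,d=robot.read_camera("wrist");Z={**ci,'d':d,'t':np.array(ci['t']),'R':np.array(ci['R'])}
o=robot.observe();p,R=tool(o)
for u,v in((300,200),(300,300),(180,100),(440,100),(250,320),(250,335),(250,380),(380,335),(100,360)):
    X=pt(Z,u,v);print(u,v,X.round(4),'tool',(R.T@(X-p)).round(4))
```

```text
300 200 [ 0.5886 -0.0142  0.078 ] tool [-0.0493  0.0604 -0.0051]
300 300 [ 0.5566 -0.0075  0.0772] tool [-0.0484  0.0277 -0.0055]
180 100 [0.6218 0.0127 0.0764] tool [-0.0479  0.0879 -0.0378]
440 100 [ 0.6082 -0.0572  0.0775] tool [-0.049   0.0879  0.0334]
250 320 [0.5662 0.0019 0.104 ] tool [-0.0753  0.0352 -0.0166]
250 335 [5.665e-01 5.000e-04 1.118e-01] tool [-0.0831  0.0357 -0.0152]
250 380 [0.5587 0.0014 0.1173] tool [-0.0885  0.0279 -0.0147]
380 335 [ 0.5607 -0.0285  0.1114] tool [-0.0827  0.0356  0.0143]
100 360 [0.5657 0.0377 0.11  ] tool [-0.0812  0.0279 -0.0516]
```

Emit:
{"api": "move_arm", "payload": {
  "deltas": [
    {"dp":[-0.0005,0.002,0],"turn":[0,0,0]},
    {"dp":[-0.0005,0.004,0],"turn":[0,0,0]},
    {"dp":[-0.0005,0.006,0],"turn":[0,0,0]},
    {"dp":[-0.0005,0.008,0],"turn":[0,0,0]},
    {"dp":[-0.0005,0.01,0],"turn":[0,0,0]}
  ]
}}

```text
time: 13.4
tool_pos: [0.5398, -0.01, 0.0295]
tool_rot: [-1.69, 1.57, 2.83]
contact_force: [-2.9, 0.9, -2.6]
opening: 0.0005
```

Emit:
{"api": "move_arm", "payload": {
  "deltas": [
    {"dp":[0,0.002,0],"turn":[0,0,0]},
    {"dp":[0,0.004,0],"turn":[0,0,0]},
    {"dp":[0,0.006,0],"turn":[0,0,0]}
  ]
}}

```text
time: 13.7
tool_pos: [0.5458, -0.0111, 0.0297]
tool_rot: [-2.673, 1.571, 1.847]
contact_force: [-1.9, 0.5, -2.0]
opening: 0.0004
```

Emit:
{"api": "move_arm", "payload": {
  "deltas": [
    {"dp":[0,0.002,0],"turn":[0,0,0]},
    {"dp":[0,0.004,0],"turn":[0,0,0]},
    {"dp":[0,0.006,0],"turn":[0,0,0]}
  ]
}}

```text
time: 14.0
tool_pos: [0.5488, -0.0115, 0.0297]
tool_rot: [-1.6, 1.565, 2.92]
contact_force: [-12.7, 3.7, 6.1]
opening: 0.0002
```

```bash
cat > st.py <<'E'
from h import *
from cell import robot
o=robot.observe();p,R=tool(o);a=np.radians(-11.1);ex=np.array([np.cos(a),np.sin(a),0]);ey=np.array([-ex[1],ex[0],0]);O=np.array([.5135,-.0033,0])
print('front x',(p-O)@ex+.0095,'y',(p-O)@ey,'z',p[2],'F',o['contact_force']@ex,o['contact_force'],'T',o['torque'])
E
python3 st.py
```

```text
front x 0.04573331072765317 y -0.0012077124862811327 z 0.029668896721263036 F -13.186625007600908 [-12.70430404   3.73975328   6.08122412] T [ 0.31539834  1.76591728 -0.05295158]
```

Contact with the carriage at about x = 44 mm on the battery's front face. Now pushing on in small steps.

Emit:
{"api": "move_arm", "payload": {
  "deltas": [
    {"dp":[0,0.0015,0],"turn":[0,0,0]},
    {"dp":[0,0.003,0],"turn":[0,0,0]}
  ]
}}

```text
time: 14.2
tool_pos: [0.5519, -0.0121, 0.0296]
tool_rot: [-1.597, 1.565, 2.923]
contact_force: [-12.8, 2.3, 5.2]
opening: 0.0003
```

```bash
python3 st.py
```

```text
front x 0.04884272608279776 y -0.001215276877181777 z 0.029633592274775966 F -12.962436059977097 [-12.76114713   2.28553657   5.20439381] T [ 0.31072879  1.80535955 -0.10775756]
```

Emit:
{"api": "move_arm", "payload": {
  "deltas": [
    {"dp":[0,0.0015,0],"turn":[0,0,0]},
    {"dp":[0,0.003,0],"turn":[0,0,0]},
    {"dp":[0,0.004,0],"turn":[0,0,0]}
  ]
}}

```text
time: 14.5
tool_pos: [0.556, -0.0129, 0.0297]
tool_rot: [-1.605, 1.565, 2.915]
contact_force: [-11.6, 2.4, 4.4]
opening: 0.0002
```

Emit:
{"api": "move_arm", "payload": {
  "deltas": [
    {"dp":[0,0.001,0],"turn":[0,0,0]},
    {"dp":[0,0.002,0],"turn":[0,0,0]}
  ]
}}

```text
time: 14.7
tool_pos: [0.5578, -0.0133, 0.0296]
tool_rot: [-1.596, 1.565, 2.924]
contact_force: [-11.6, 2.2, 5.2]
opening: 0.0003
```

Emit:
{"api": "move_arm", "payload": {
  "deltas": [
    {"dp":[0,0.001,0],"turn":[0,0,0]},
    {"dp":[0,0.002,0],"turn":[0,0,0]}
  ]
}}

```text
time: 14.9
tool_pos: [0.5595, -0.0135, 0.0296]
tool_rot: [-1.596, 1.564, 2.924]
contact_force: [-15.8, 3.2, 9.2]
opening: 0.0002
```

```bash
python3 st.py
```

```text
front x 0.0566412459187492 y -0.0011937958822903808 z 0.029644835735598635 F -16.1306631863288 [-15.81998339   3.15096274   9.18690294] T [ 0.34998619  2.30433387 -0.13567454]
```

Emit:
{"api": "move_arm", "payload": {
  "deltas": [
    {"dp":[0,0.0005,0],"turn":[0,0,0]},
    {"dp":[0,0.001,0],"turn":[0,0,0]}
  ]
}}

```text
time: 15.1
tool_pos: [0.5595, -0.0136, 0.0297]
tool_rot: [-1.575, 1.562, 2.945]
contact_force: [-19.1, 3.3, 11.0]
opening: 0.0004
```

```bash
python3 st.py
```

```text
front x 0.056576441715636354 y -0.0012190760291686548 z 0.029655506462461276 F -19.38014675418449 [-19.10542288   3.28344579  10.99165462] T [ 0.36422045  2.54103898 -0.10479583]
```

Emit:
{"api": "move_arm", "payload": {
  "deltas": [
    {"dp":[0,0.0007,0],"turn":[0,0,0]},
    {"dp":[0,0.0014,0],"turn":[0,0,0]},
    {"dp":[0,0.0014,0],"turn":[0,0,0]}
  ]
}}

```text
time: 15.4
tool_pos: [0.5593, -0.0135, 0.0297]
tool_rot: [-1.56, 1.559, 2.96]
contact_force: [-21.3, 3.9, 13.3]
opening: 0.0007
```

```bash
python3 st.py
```

```text
front x 0.056427781709281664 y -0.001235153094803681 z 0.02965970102347844 F -21.643429038408023 [-21.28800629   3.91469423  13.26178274] T [ 0.4305708   3.01714127 -0.12284654]
```

Emit:
{"api": "move_arm", "payload": {
  "deltas": [
    {"dp":[-0.001,0,0],"turn":[0,0,0]},
    {"dp":[-0.002,0,0],"turn":[0,0,0]},
    {"dp":[-0.002,0,0],"turn":[0,0,0]}
  ]
}}

```text
time: 15.7
tool_pos: [0.5595, -0.0135, 0.0302]
tool_rot: [-1.577, 1.559, 2.943]
contact_force: [-17.1, 4.1, 0.0]
opening: 0.0005
```

```bash
python3 st.py
python3 - <<'E'
from h import *
from cell import robot
ci=robot.camera_info("wrist");im,d=robot.read_camera("wrist");Z={**ci,'d':d,'t':np.array(ci['t']),'R':np.array(ci['R'])}
cv2.imwrite("pics/w5.png",im[:,:,::-1])
E
```

```text
front x 0.056595982768463275 y -0.001171450549612902 z 0.030153205297434073 F -17.60993338528139 [-1.71481786e+01  4.06473873e+00  4.44785404e-03] T [ 0.46918412  2.31123255 -0.13439139]
```

View pics/w5.png

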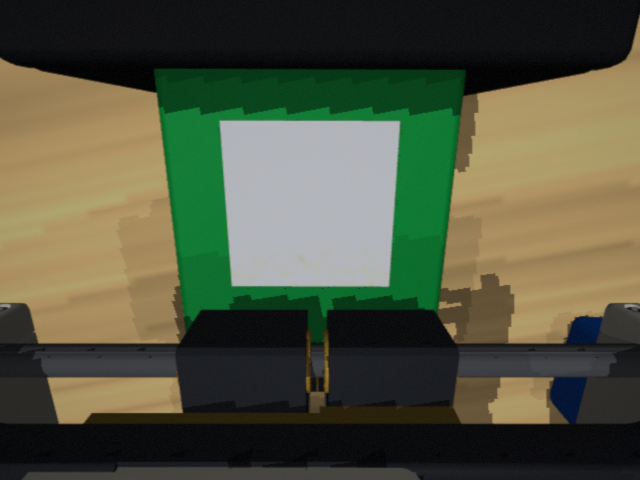

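Emit:
{"api": "move_arm", "payload": {
  "deltas": [
    {"dp":[0,0.001,0],"turn":[0,0,0]},
    {"dp":[0,0.002,0],"turn":[0,0,0]},
    {"dp":[0,0.002,0],"turn":[0,0,0]}
  ]
}}

```text
time: 16.05
tool_pos: [0.5592, -0.0134, 0.0299]
tool_rot: [-1.565, 1.554, 2.956]
contact_force: [-23.5, 5.0, 4.8]
opening: 0.0002
```

```bash
python3 st.py
```

```text
front x 0.05633905233913163 y -0.0011495492554806858 z 0.02992152718504733 F -24.03997812824781 [-23.52294998   4.97127623   4.82209693] T [ 0.59933125  3.25173098 -0.12846846]
```

Stopped dead at 24 N with no motion over the last ~7 mm of command. Backing off, then rising.

Emit:
{"api": "move_arm", "payload": {
  "deltas": [
    {"dp":[0,-0.003,0],"turn":[0,0,0]},
    {"dp":[0,-0.008,0],"turn":[0,0,0]},
    {"dp":[0,-0.015,0],"turn":[0,0,0]},
    {"dp":[0,-0.025,0],"turn":[0,0,0]},
    {"dp":[0,-0.036,0],"turn":[0,0,0]},
    {"dp":[0,-0.044,0],"turn":[0,0,0]},
    {"dp":[-0.01,-0.048,0],"turn":[0,0,0]},
    {"dp":[-0.028,-0.05,0],"turn":[0,0,0]},
    {"dp":[-0.05,-0.05,0],"turn":[0,0,0]},
    {"dp":[-0.075,-0.05,0],"turn":[0,0,0]}
  ]
}}

```text
time: 17.05
tool_pos: [0.5176, -0.0057, 0.1081]
tool_rot: [1.726, 1.57, -0.037]
contact_force: [-0.2, -1.0, -0.1]
opening: 0.0007
```

Emit:
{"api": "move_arm", "payload": {
  "deltas": [
    {"dp":[-0.025,0,0],"turn":[0,0,0]},
    {"dp":[-0.05,-0.005,0],"turn":[0,0,0]},
    {"dp":[-0.075,-0.012,0],"turn":[0,0,0]},
    {"dp":[-0.097,-0.02,0],"turn":[0,0,0]},
    {"dp":[-0.112,-0.025,0],"turn":[0,0,0]},
    {"dp":[-0.118,-0.027,0],"turn":[0,0,0]},
    {"dp":[-0.118,-0.027,0],"turn":[0,0,0]}
  ]
}}

```text
time: 17.75
tool_pos: [0.4915, -0.0005, 0.226]
tool_rot: [1.636, 1.568, -0.128]
contact_force: [0.2, -0.5, -0.3]
opening: 0.0006
```

Run:
```python
from h import *
from cell import robot
o=robot.observe();p,R=tool(o);print(p,o['qpos'].round(2),o['contact_force'])
n="wrist";ci=robot.camera_info(n);im,d=robot.read_camera(n);cv2.imwrite("pics/w6.png",im[:,:,::-1]);np.savez("pics/w6.npz",im=im,d=d,**{k:np.array(v) for k,v in ci.items()})
```

```text
[ 0.49146058 -0.00053     0.22595304] [-0.16  0.28  1.62  0.    1.24  1.61] [ 0.23011876 -0.45834617 -0.26406473]
```

View pics/w6.png

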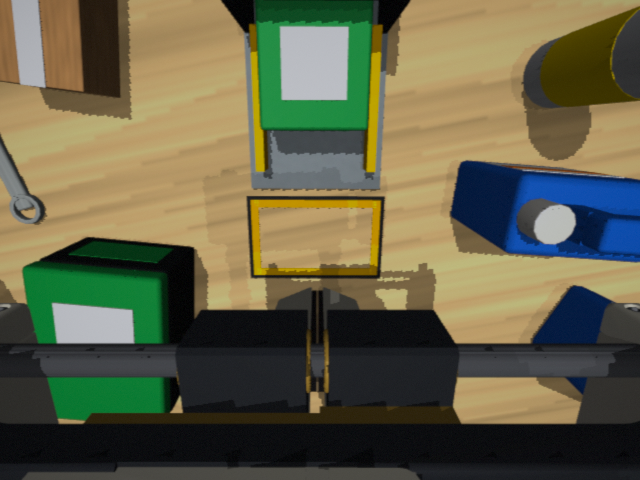

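The battery is deep in the housing, lid front edge at (313,129), and the outline is fully visible, outer corners about (247,197), (384,197), (250,276), (380,277).

Run:
```python
from h import *
a=cv2.imread("pics/w6.png")[110:290,230:400];cv2.imwrite("pics/w6c.png",cv2.resize(a,None,fx=3.3,fy=3.3,interpolation=cv2.INTER_CUBIC))
```

```text
(no output)
```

View pics/w6c.png

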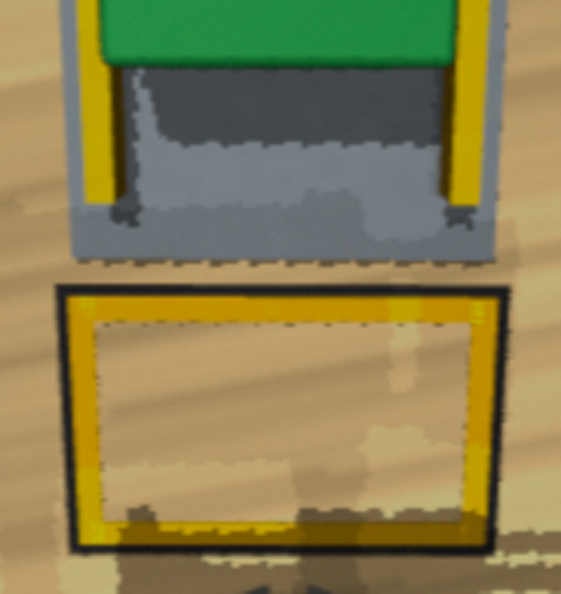

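Run:
```python
from h import *
Z=load("w6")
P=lambda x,y,z:1000*pt(Z,230+x/3.3-.35,110+y/3.3-.35,z)
ang=lambda v:np.degrees(np.arctan2(v[1],v[0]))
for nm,c in(('in',[(95,323),(470,323),(102,521),(463,521)]),('out',[(57,287),(510,288),(72,552),(495,553)])):
    o=[P(x,y,0) for x,y in c];print(nm,np.mean(o,0),np.linalg.norm(o[0]-o[1]),np.linalg.norm(o[0]-o[2]),ang(o[0]-o[1])-90,ang(o[0]+o[1]-o[2]-o[3]))
p=[P(73,260,.008),P(495,260,.008)];m=np.mean(p,0);print('plate',m,np.linalg.norm(p[0]-p[1]),ang(p[0]-p[1])-90)
l=[P(102,66,.078),P(456,66,.078)];print('lid',np.mean(l,0),ang(l[0]-l[1])-90,np.linalg.norm(np.mean(l,0)[:2]-m[:2]))
```

```text
in [460.60456515   7.43698712   0.        ] 119.28288105860075 67.24073768855853 -10.967824916842275 -11.049120377558964
out [460.5581721    7.10644088   0.        ] 142.8487111006775 89.91966915816899 -11.09598809388278 -11.034794232496324
plate [514.36398819  -3.56705811   8.        ] 129.42977235914373 -10.969271421330347
lid [570.35405424 -13.52227536  78.        ] -10.973461395682662 56.86821472874103
```

Run:
```python
from h import *
from cell import robot
Z=load("w2")
c=pt(Z,316,176,.148);print('cap',c)
o=robot.observe();print(goal(o,[.469,-.208,.236],-15.1))
```

```text
cap [ 0.48186655 -0.1572271   0.148     ]
(array([-0.0111,  0.0179,  0.2079]), array([-8.593e+01,  4.000e-02, -5.000e-02]))
```

Emit:
{"api": "move_arm", "payload": {
  "deltas": [
    {"dp":[-0.005,0.001,0.006],"turn":[-6,0,0]},
    {"dp":[-0.01,0.002,0.022],"turn":[-14,0,0]},
    {"dp":[-0.011,0.004,0.045],"turn":[-22,0,0]},
    {"dp":[-0.011,0.006,0.07],"turn":[-30,0,0]},
    {"dp":[-0.011,0.008,0.095],"turn":[-38,0,0]},
    {"dp":[-0.011,0.01,0.12],"turn":[-46,0,0]},
    {"dp":[-0.011,0.012,0.145],"turn":[-54,0,0]},
    {"dp":[-0.011,0.014,0.17],"turn":[-62,0,0]},
    {"dp":[-0.011,0.016,0.19],"turn":[-70,0,0]},
    {"dp":[-0.011,0.017,0.202],"turn":[-78,0,0]}
  ],
  "hand": 0.06
}}

```text
time: 18.8
tool_pos: [0.4687, -0.2035, 0.2343]
tool_rot: [3.086, 1.569, 2.689]
contact_force: [-0.2, 0.2, 0.3]
opening: 0.06
```

Emit:
{"api": "move_arm", "payload": {
  "deltas": [
    {"dp":[0,0.004,0.004],"turn":[-5,0,0]},
    {"dp":[0,0.006,0.001],"turn":[-8,0,0]},
    {"dp":[0,0.006,0.001],"turn":[-8,0,0]}
  ]
}}

```text
time: 19.1
tool_pos: [0.4721, -0.1967, 0.2344]
tool_rot: [2.787, 1.568, 2.525]
contact_force: [-0.4, 1.3, -0.5]
opening: 0.0601
```

Run:
```python
from h import *
from cell import robot
o=robot.observe();p,R=tool(o);print(p,R.round(3),o['qpos'].round(2),o['contact_force'],goal(o,[.469,-.2085,.141],-15.1))
n="wrist";ci=robot.camera_info(n);im,d=robot.read_camera(n);cv2.imwrite("pics/w7.png",im[:,:,::-1]);np.savez("pics/w7.npz",im=im,d=d,**{k:np.array(v) for k,v in ci.items()})
a=im[130:340,220:420,::-1];cv2.imwrite("pics/w7c.png",cv2.resize(a,None,fx=2.8,fy=2.8,interpolation=cv2.INTER_CUBIC))
```

```text
[ 0.47206372 -0.1966943   0.23444846] [[-0.002  0.259  0.966]
 [ 0.001  0.966 -0.259]
 [-1.     0.001 -0.002]] [-0.54  0.31  1.55  0.    1.29 -0.28] [-0.44250051  1.28885197 -0.49653786] (array([ 0.0934, -0.0123,  0.0003]), array([ 0.09, -0.13, -0.05]))
```

View pics/w7c.png

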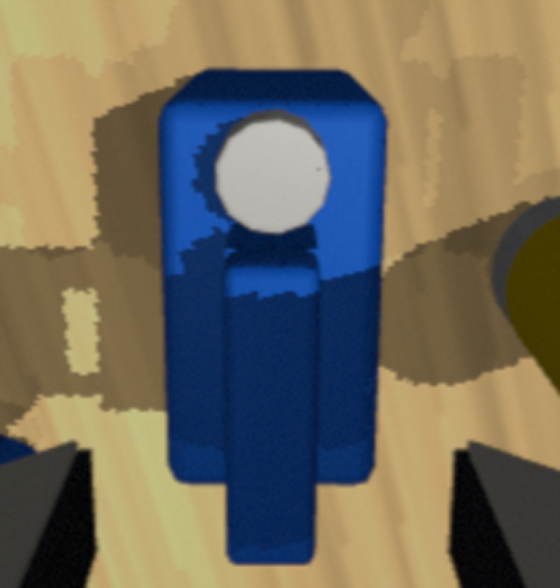

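Run:
```python
from h import *
from cell import robot
Z=load("w7")
P=lambda x,y,z:1000*pt(Z,220+x/2.8-.3,130+y/2.8-.3,z)
ang=lambda v:np.degrees(np.arctan2(v[1],v[0]))
b=[P(226,262,.17),P(319,262,.17),P(227,563,.17),P(314,563,.17)]
bc=np.mean(b,0);print('bar',bc,np.linalg.norm(b[0]-b[1]),np.linalg.norm(b[0]-b[2]),ang(b[0]+b[1]-b[2]-b[3])-90)
c=P(272,176,.148);print('cap',c,ang(c-bc)-90)
b=[P(160,102,.125),P(386,102,.125),P(168,484,.125),P(376,484,.125)]
print('body',np.mean(b,0),np.linalg.norm(b[0]-b[1]),np.linalg.norm(b[0]-b[2]),ang(b[0]+b[1]-b[2]-b[3])-90)
```

```text
bar [ 468.1290607  -207.88804132  170.        ] 20.43608672313481 74.74404877272272 -15.324841425108929
cap [ 481.82543065 -157.00114963  148.        ] -15.064344289879912
body [ 472.0545952 -193.8964954  125.       ] 57.044264307614476 106.24496831054844 -15.09949438970898
```

Emit:
{"api": "move_arm", "payload": {
  "deltas": [
    {"dp":[0.002,-0.005,0],"turn":[0,0,0]},
    {"dp":[0.01,-0.011,0],"turn":[0,0,0]},
    {"dp":[0.024,-0.012,0],"turn":[0,0,0]},
    {"dp":[0.04,-0.012,0],"turn":[0,0,0]},
    {"dp":[0.056,-0.012,0],"turn":[0,0,0]},
    {"dp":[0.07,-0.012,0],"turn":[0,0,0]},
    {"dp":[0.082,-0.012,0],"turn":[0,0,0]},
    {"dp":[0.09,-0.012,0],"turn":[0,0,0]},
    {"dp":[0.093,-0.012,0],"turn":[0,0,0]},
    {"dp":[0.093,-0.012,0],"turn":[0,0,0]}
  ]
}}

```text
time: 20.15
tool_pos: [0.4693, -0.2085, 0.1425]
tool_rot: [2.577, 1.57, 2.315]
contact_force: [0.5, 0.4, -0.3]
opening: 0.06
```

Emit:
{"api": "move_arm", "payload": {
  "deltas": [
    {"dp":[0,0,0],"turn":[0,0,0]},
    {"dp":[0,0,0],"turn":[0,0,0]},
    {"dp":[0,0,0],"turn":[0,0,0]},
    {"dp":[0,0,0],"turn":[0,0,0]},
    {"dp":[0,0,0],"turn":[0,0,0]},
    {"dp":[0,0,0],"turn":[0,0,0]}
  ],
  "hand": 0.01,
  "squeeze": 30
}}

```text
time: 20.75
tool_pos: [0.4691, -0.2084, 0.1428]
tool_rot: [3.128, 1.571, 2.866]
contact_force: [-0.8, 0.8, 1.4]
opening: 0.0218
```

Run:
```python
from h import *
from cell import robot
o=robot.observe();p,R=tool(o)
yaw=np.degrees(np.arctan2(R[1,2],R[0,2]));print(p,yaw,o['opening'],o['contact_force'])
C=np.array([.4720,-.1936]);S=np.array([.4606,.0073]);a=np.radians(-11.03+15.1);M=np.array([[np.cos(a),-np.sin(a)],[np.sin(a),np.cos(a)]])
q=S+M@(p[:2]-C);print(q,goal(o,[*q,p[2]],yaw+4.07))
```

```text
[ 0.46914213 -0.20843858  0.14276389] -15.022115820990306 0.021819017652108252 [-0.78041062  0.78067934  1.43570765]
[ 0.4588025  -0.00770399] (array([ 0.    ,  0.1912, -0.062 ]), array([-4.07, -0.02, -0.  ]))
```

Emit:
{"api": "move_arm", "payload": {
  "deltas": [
    {"dp":[-0.003,0,0],"turn":[0,0,0]},
    {"dp":[-0.01,0,0],"turn":[0,0,0]},
    {"dp":[-0.02,0,0],"turn":[0,0,0]},
    {"dp":[-0.028,0.004,-0.001],"turn":[0,0,0]},
    {"dp":[-0.03,0.014,-0.004],"turn":[0,0,0]},
    {"dp":[-0.03,0.03,-0.01],"turn":[-0.5,0,0]},
    {"dp":[-0.03,0.05,-0.016],"turn":[-1,0,0]},
    {"dp":[-0.03,0.072,-0.023],"turn":[-1.5,0,0]},
    {"dp":[-0.03,0.094,-0.03],"turn":[-2,0,0]},
    {"dp":[-0.03,0.116,-0.037],"turn":[-2.5,0,0]}
  ]
}}

```text
time: 21.75
tool_pos: [0.4627, -0.0844, 0.1724]
tool_rot: [2.637, 1.57, 2.42]
contact_force: [-0.4, 0.0, -4.3]
opening: 0.0218
```

Run:
```python
from h import *
from cell import robot
o=robot.observe();p,R=tool(o)
yaw=np.degrees(np.arctan2(R[1,2],R[0,2]));print(p,yaw,goal(o,[.4591,-.0076,p[2]],-10.95))
```

```text
[ 0.46272193 -0.08443264  0.17239806] -12.449465105793607 (array([ 0.0001,  0.0742, -0.0201]), array([-1.5 , -0.06, -0.04]))
```

Emit:
{"api": "move_arm", "payload": {
  "deltas": [
    {"dp":[0,0.018,-0.005],"turn":[-0.5,0,0]},
    {"dp":[0,0.036,-0.01],"turn":[-1,0,0]},
    {"dp":[0,0.052,-0.014],"turn":[-1.5,0,0]},
    {"dp":[0,0.064,-0.017],"turn":[-1.5,0,0]},
    {"dp":[0,0.07,-0.019],"turn":[-1.5,0,0]},
    {"dp":[0,0.073,-0.02],"turn":[-1.5,0,0]},
    {"dp":[0,0.073,-0.02],"turn":[-1.5,0,0]},
    {"dp":[0,0.073,-0.02],"turn":[-1.5,0,0]},
    {"dp":[0,0.073,-0.02],"turn":[-1.5,0,0]}
  ]
}}

```text
time: 22.65
tool_pos: [0.46, -0.0118, 0.1727]
tool_rot: [-0.533, 1.571, -0.726]
contact_force: [-0.5, 0.7, -4.3]
opening: 0.0218
```

Run:
```python
from h import *
from cell import robot
o=robot.observe();p,R=tool(o)
yaw=np.degrees(np.arctan2(R[1,2],R[0,2]));print(p,yaw,goal(o,[.4591,-.0076,p[2]],-10.95))
n="wrist";ci=robot.camera_info(n);im,d=robot.read_camera(n);cv2.imwrite("pics/w8.png",im[:,:,::-1]);np.savez("pics/w8.npz",im=im,d=d,**{k:np.array(v) for k,v in ci.items()})
```

```text
[ 0.46002606 -0.01176322  0.17269046] -11.071737792152996 (array([-0.    ,  0.0039, -0.0017]), array([-0.12,  0.01,  0.  ]))
```

View pics/w8.png

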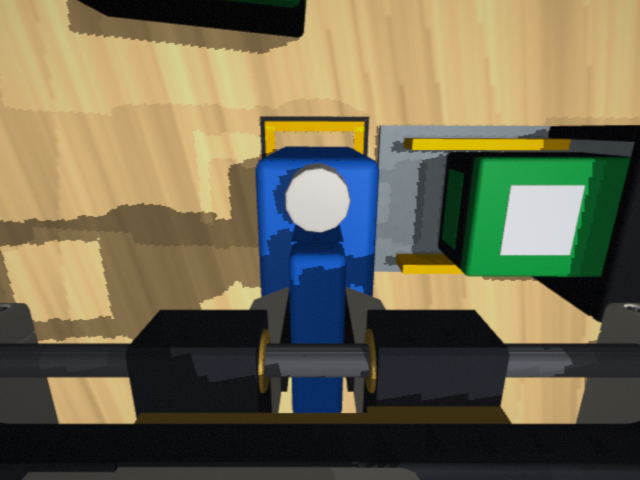

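Emit:
{"api": "move_arm", "payload": {
  "deltas": [
    {"dp":[0,0.002,-0.001],"turn":[0,0,0]},
    {"dp":[0,0.004,-0.0015],"turn":[0,0,0]},
    {"dp":[0.005,0.004,-0.0015],"turn":[0,0,0]},
    {"dp":[0.012,0.004,-0.0015],"turn":[0,0,0]},
    {"dp":[0.019,0.004,-0.0015],"turn":[0,0,0]},
    {"dp":[0.024,0.004,-0.0015],"turn":[0,0,0]},
    {"dp":[0.026,0.004,-0.0015],"turn":[0,0,0]},
    {"dp":[0.026,0.004,-0.0015],"turn":[0,0,0]}
  ]
}}

```text
time: 23.5
tool_pos: [0.4591, -0.007, 0.1463]
tool_rot: [3.031, 1.57, 2.839]
contact_force: [0.1, 0.5, -4.2]
opening: 0.0221
```

Run:
```python
from h import *
from cell import robot
o=robot.observe();p,R=tool(o)
yaw=np.degrees(np.arctan2(R[1,2],R[0,2]));print(p,yaw,goal(o,[.4591,-.0076,p[2]],-10.95),o['contact_force'])
n="wrist";ci=robot.camera_info(n);im,d=robot.read_camera(n);np.savez("pics/w9.npz",im=im,d=d,**{k:np.array(v) for k,v in ci.items()})
a=im[110:310,230:400,::-1];cv2.imwrite("pics/w9c.png",cv2.resize(a,None,fx=3,fy=3,interpolation=cv2.INTER_CUBIC))
```

```text
[ 0.45905629 -0.00698421  0.14627955] -11.025925325345067 (array([-0.    , -0.0006,  0.0002]), array([-0.08, -0.05, -0.01])) [ 0.1457076   0.52114241 -4.22326827]
```

View pics/w9c.png

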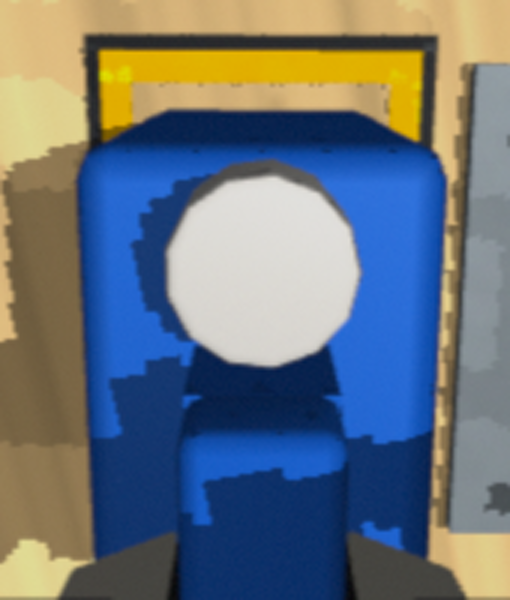

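Well aligned: outline inner corners at crop x 133–388 straddle the canister symmetrically. Setting it down.

Emit:
{"api": "move_arm", "payload": {
  "deltas": [
    {"dp":[0.001,-0.0005,0],"turn":[0,0,0]},
    {"dp":[0.002,-0.0005,0],"turn":[0,0,0]},
    {"dp":[0.003,-0.0005,0],"turn":[0,0,0]},
    {"dp":[0.0035,-0.0005,0],"turn":[0,0,0]},
    {"dp":[0.004,-0.0005,0],"turn":[0,0,0]}
  ]
}}

```text
time: 24.05
tool_pos: [0.4592, -0.0076, 0.1428]
tool_rot: [-0.541, 1.571, -0.734]
contact_force: [-1.1, -1.8, 1.8]
opening: 0.0215
```

Touchdown (Fz went from −4.2 to +1.8). Releasing and rising.

Emit:
{"api": "move_arm", "payload": {
  "deltas": [
    {"dp":[0,0,0],"turn":[0,0,0]},
    {"dp":[0,0,0],"turn":[0,0,0]},
    {"dp":[0,0,0],"turn":[0,0,0]},
    {"dp":[-0.004,0,0],"turn":[0,0,0]},
    {"dp":[-0.014,0,0],"turn":[0,0,0]},
    {"dp":[-0.03,0,0],"turn":[0,0,0]},
    {"dp":[-0.048,0,0],"turn":[0,0,0]},
    {"dp":[-0.068,0,0],"turn":[0,0,0]},
    {"dp":[-0.085,0,0],"turn":[0,0,0]},
    {"dp":[-0.095,0,0],"turn":[0,0,0]}
  ],
  "hand": 0.06
}}

```text
time: 25.05
tool_pos: [0.4597, -0.0076, 0.2399]
tool_rot: [0.047, 1.568, -0.145]
contact_force: [0.7, -0.7, -0.5]
opening: 0.0601
```

Emit:
{"api": "move_arm", "payload": {
  "deltas": [
    {"dp":[-0.01,-0.01,0],"turn":[0,0,0]},
    {"dp":[-0.02,-0.03,0],"turn":[0,0,0]},
    {"dp":[-0.025,-0.045,0],"turn":[0,0,0]},
    {"dp":[-0.028,-0.05,0],"turn":[0,0,0]},
    {"dp":[-0.028,-0.05,0],"turn":[0,0,0]}
  ]
}}

```text
time: 25.55
tool_pos: [0.4495, -0.0573, 0.2659]
tool_rot: [0.549, 1.571, 0.355]
contact_force: [0.1, 0.2, -0.5]
opening: 0.06
```

Run:
```python
from h import *
from cell import robot
print(robot.observe()['contact_force'])
n="wrist";ci=robot.camera_info(n);im,d=robot.read_camera(n);cv2.imwrite("pics/w10.png",im[:,:,::-1]);np.savez("pics/w10.npz",im=im,d=d,**{k:np.array(v) for k,v in ci.items()})
n="scene";im,d=robot.read_camera(n);cv2.imwrite("pics/s10.png",im[:,:,::-1])
```

```text
[ 0.13289712  0.15602971 -0.53807578]
```

View pics/w10.png

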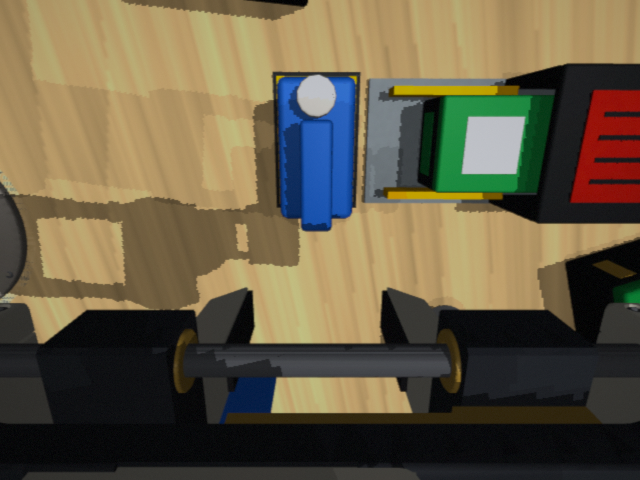

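View pics/s10.png

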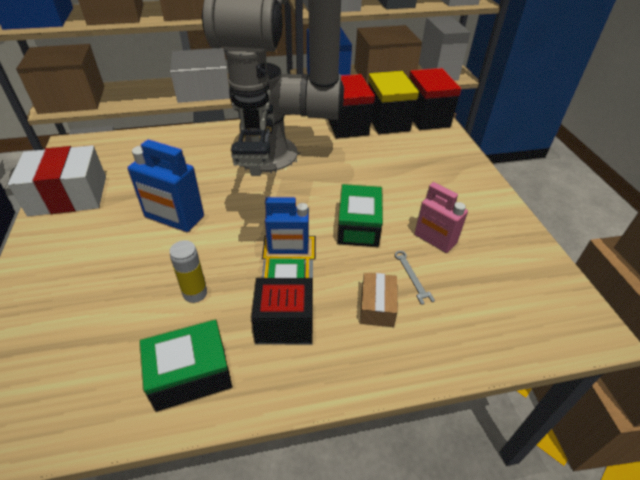

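The canister stands upright at w10 (316,150), parallel within its outline. The spray can (187,272), carton (379,300) and wrench (415,277) are unmoved in the scene view. A quick numeric check before handing in:

Run:
```python
from h import *
a=cv2.imread("pics/w10.png")[60:240,260:375];cv2.imwrite("pics/w10c.png",cv2.resize(a,None,fx=3.3,fy=3.3,interpolation=cv2.INTER_CUBIC))
```

```text
(no output)
```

View pics/w10c.png

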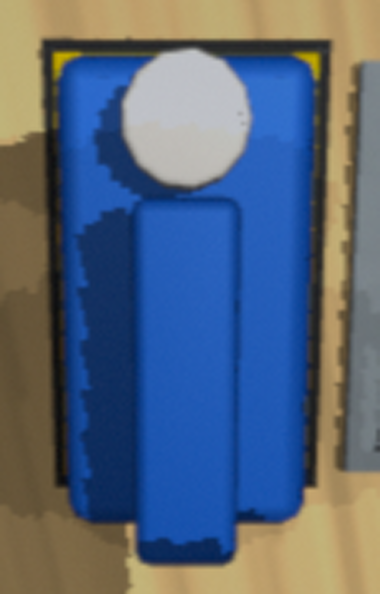

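Run:
```python
from h import *
Z=load("w10")
P=lambda x,y,z:1000*pt(Z,260+x/3.3-.35,60+y/3.3-.35,z)
ang=lambda v:np.degrees(np.arctan2(v[1],v[0]))
o=[P(43,41,0),P(330,41,0),P(57,485,0),P(315,485,0)];S=np.mean(o,0);print('out',S,np.linalg.norm(o[0]-o[1]),np.linalg.norm(o[0]-o[2]),ang(o[0]+o[1]-o[2]-o[3])-90)
b=[P(134,200,.17),P(241,200,.17),P(135,563,.17),P(237,563,.17)];B=np.mean(b,0);yw=ang(b[0]+b[1]-b[2]-b[3])-90
c=P(187,118,.148);y2=ang(c-B)-90
a=np.radians(-11);C=B+15*np.array([-np.sin(a),np.cos(a),0]);print('canister',C,yw,y2,'err',(C-S)[:2])
b=[P(58,57,.125),P(315,57,.125),P(68,522,.125),P(304,522,.125)];print('body',np.mean(b,0)-S,ang(b[0]+b[1]-b[2]-b[3])-90)
```

```text
out [460.87915712   7.66025405   0.        ] 90.75368888591139 142.56233765413648 -11.169469466893887
canister [460.81923673   6.0868636  170.        ] -11.33452223193784 -11.142947308567202 err [-0.05992039 -1.57339045]
body [ -0.21631482  -1.7671628  125.        ] -11.165952891780549
```

```bash
python3 -c "
from cell import robot
print(robot.hand_in())"
```

```text
the job is handed in; nothing more can be done
None
```

The battery is fully home in the charger and the canister is standing back in its yellow outline. I handed the job in at about 26 s, with the gripper clear of everything.

- **Canister moved aside:** I lifted it by the handle and stood it upright about 75 mm clear of the outline on the −y side.
- **Battery:** I pushed its front face with the fingers shut. It met the carriage with the front face about 43 mm in from the plate's front edge, and stopped dead at about 57 mm. That matches the 14 mm of carriage travel. The force rose to about 24 N along the push (27 N or less in total) with no further movement.
- **Canister replaced:** In the last wrist image it is about 1.6 mm off the outline's centre along y and square to within about 0.2°.
- **Bystanders:** The carton, spray can and wrench look unmoved in the scene picture. I did not measure them.

No final check failed. Two small things came up on the way:
- **Downward force:** while pushing, the fingers also pressed the battery down with up to 13 N. I eased that to zero before the last push, and the battery still did not move.
- **Camera offset:** the camera and arm positions differed by about 1 mm.

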